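# Unstack the tube blocks into their trays

## Task

Take the two stacks of aluminium tube blocks apart and set each block in the shallow grey tray of its own shape, upright (holes up) and flat on the tray's floor inside the rim: the long block in the long tray, the square one in the square tray, the round one in the round tray and the small bar in the small oblong tray. Set them down rather than dropping them, do not tip them over, and leave the bottle and the jar where they stand.

Things in the scene. Friction and masses are not known exactly. Their poses are not given: they have to be found in the camera images.
- long_block: The long tube block: oblong 120 mm along its x, 50 mm along its y, 8 x 3 small holes, 0.3 to 0.5 kg. Bare aluminium, 40 mm high, dark round tube holes drawn on the top (the top is in effect flat and solid). Origin: centre of its underside; z up. Starts on the bench, with the round or the bar block standing on top of it.
- square_block: The square tube block: 60 x 60 mm, 4 x 4 small holes, 0.2 to 0.35 kg. Bare aluminium, 40 mm high, dark round tube holes drawn on the top (the top is in effect flat and solid). Origin: centre of its underside; z up. Starts on the bench, with the other one of the round and bar blocks standing on top of it.
- round_block: The round tube block: upright cylinder 44 mm in diameter, 7 holes, 0.1 to 0.16 kg. Bare aluminium, 40 mm high, dark round tube holes drawn on the top (the top is in effect flat and solid). Origin: centre of its underside; z up. Starts standing roughly centred on the long or on the square block, so its underside is 40 mm above the bench.
- bar_block: The small bar block: oblong 56 mm along its x, 28 mm along its y, one row of 3 large holes, 0.1 to 0.17 kg. Bare aluminium, 40 mm high, dark round tube holes drawn on the top (the top is in effect flat and solid). Origin: centre of its underside; z up. Starts standing roughly centred on the long or on the square block, at some angle to it, so its underside is 40 mm above the bench.
- long_tray: The long tray: 148 mm along its x, 78 mm along its y outside (140 x 70 mm inside). Grey plastic, fixed to the bench: a 3 mm thick floor with a rim 4 mm thick whose top is 8 mm above the bench (5 mm above the tray's floor). Origin: centre of its underside, on the bench; z up. The matching block fits inside with 10 mm to spare on every side.
- square_tray: The square tray: 88 x 88 mm outside (80 x 80 mm inside). Grey plastic, fixed to the bench: a 3 mm thick floor with a rim 4 mm thick whose top is 8 mm above the bench (5 mm above the tray's floor). Origin: centre of its underside, on the bench; z up. The matching block fits inside with 10 mm to spare on every side.
- round_tray: The round tray: 72 mm in diameter outside (64 mm inside). Grey plastic, fixed to the bench: a 3 mm thick floor with a rim 4 mm thick whose top is 8 mm above the bench (5 mm above the tray's floor). Origin: centre of its underside, on the bench; z up. The matching block fits inside with 10 mm to spare on every side.
- bar_tray: The small oblong tray: 84 mm along its x, 56 mm along its y outside (76 x 48 mm inside). Grey plastic, fixed to the bench: a 3 mm thick floor with a rim 4 mm thick whose top is 8 mm above the bench (5 mm above the tray's floor). Origin: centre of its underside, on the bench; z up. The matching block fits inside with 10 mm to spare on every side.
- blue_cap_bottle: Bystander: a loose clear glass bottle with a blue cap, 52 mm in diameter, 85 mm high, standing on the bench. Origin: centre of its underside.
- jar: Bystander: a loose low amber glass jar with a white lid, 50 mm in diameter, 60 mm high, standing on the bench. Origin: centre of its underside.

How it is judged:
By the outcome, as a careful person would: the job done as asked, in the order asked, and still so for the second after the job is handed in, with the robot touching nothing.
It also fails if it takes over 131 s, if anything falls off the work surface, if the arm or the gripper's body presses on something with over 40 N, if the wrist force passes 120 N, or if a joint passes its speed limit or range.

## Robot

A 6-joint arm with a two-finger parallel gripper is mounted at the origin on the work surface. World frame = base frame: x ahead of the robot, y to its left, z up, the work surface at z = 0. Lengths are in m, angles in degrees, forces in N, time in s.
With the tool pointing down it reaches from about 0.325 to 0.85 m from the base axis. Payload 15.5 kg.
Tool frame: the origin (TCP) lies midway between the tips of the shut fingers; the grasp point (between the pads) lies 19 mm behind it; y points along the fingers, x is the direction in which the jaws open and shut, and the axes are right-handed (so a half turn about y gives the same grasp; the last joint's range is limited). The gripper opens to 91 mm and grips with 3 to 60 N. Pads are 32 mm wide; open, the fingers measure 118 mm over their backs; the gripper's body (76 mm by 178 mm) begins 60 mm behind the grasp point.
Start: joints at [-78.409, 28.281, 77.091, -0, 74.628, -5.472], TCP at [0.183, -0.597, 0.214] pointing down, gripper open.
Joint ranges: [-166.48, 166.48], [-47.26, 123.95], [12.59, 153.08], [-70.14, 250.14], [6.76, 159.57], [-176.63, 176.63]. Speed limits (degrees/s): [108.29, 108.29, 147.25, 172.46, 172.46, 172.46].

## Interface

Orientations are given as a 3x3 rotation matrix whose columns are the frame's x, y, z axes.
In Python, from bench import ctrl gives the robot as it stands. The module is installed in compiled form; this text tells all that it offers. Calls block until the motion is done:
- ctrl.goto(position, orientation): joint-space move of the TCP to a pose.
- ctrl.move_l(position, vel=0.15, ori=None, contact_N=None): straight line of the TCP; ori=None keeps the orientation; vel is the mean speed in m/s. With contact_N (N) it stops when the force on the tool has changed by that much, and returns True; else False.
- ctrl.movej(angles): joint-space move.
- ctrl.command_gripper(opening): opening from 0.0 (shut) to 1.0 (fully open); the grip force is fixed at half the most; returns when the fingers have stopped.
- ctrl.sleep(seconds).
- ctrl.ik(position, orientation): joint angles nearest the present ones, or None.
- ctrl.read_camera(name): name is "side" or "top" or "wrist"; returns the picture (400x640x3 uint8, blue, green, red); there is no depth.
- ctrl.camera_params(name): a dict with "fx", "fy", "cx", "cy" (pixels), "D" ([k1, k2, p1, p2, k3] as OpenCV has them; the pictures are not rectified), "pose" (4x4, takes a point from camera to world coordinates); the wrist camera has in their place "T_tool_cam" (4x4, takes a point from camera to tool coordinates, whose origin is the TCP and whose axes are the tool frame's). Camera axes: x right, y up, looking along -z (the intrinsics and any distortion apply to the point x, -y, -z); pixel columns grow to the right and rows downward; lengths in m; the calibration is good to about 2 mm. A picture is of the moment at which its call begins: read the wrist's pose just before it. camera_params takes no time and is no camera call.
A pose or a line that the arm cannot do raises ctrl.MotionError and nothing moves.
- ctrl.sign_off(): hands the job in, once; it reports no verdict.
Readings, each from a call of its own:
- ctrl.current_t(): time.
- ctrl.current_q(): joint angles.
- ctrl.current_dq(): joint speeds.
- ctrl.current_effort(): joint torques, N m.
- ctrl.current_tool_pos(): TCP position.
- ctrl.current_eef_rot(): TCP orientation.
- ctrl.current_contact_force(): force on the tool from outside, world axes, zero at the start.
- ctrl.current_wrist_torque(): the same for the moment, N m.
- ctrl.current_grip_width(): opening from 0.0 (shut) to 1.0 (fully open).
Only numpy, scipy, OpenCV 4.12 (cv2) and the standard library are available. Lean on these libraries where they do the work, as an engineer would, in place of code of your own. Each camera call takes 0.05 s, during which the arm holds its last target. There are 200 camera calls.

## Working session

There is one attempt and no reset: what is moved stays moved. The work goes in short steps, each a Python script; the robot and the scene stay as the last script left them, time stands still between calls to the robot, and variables do not carry over. Pictures are saved under pics/ and viewed, about 12 in all and at most 16, crops included, and the job is handed in when it is done.

```bash
mkdir -p pics; python3 - <<'E'
from bench import ctrl
import cv2,numpy as np
for n in ("top","side"):
    cv2.imwrite(f"pics/{n}0.png",ctrl.read_camera(n)); p=ctrl.camera_params(n); print(n,{k:np.round(v,4).tolist() for k,v in p.items()})
print(ctrl.camera_params("wrist")); print(ctrl.current_eef_rot(),ctrl.current_t())
E
```

```text
top {'fx': 443.6719, 'fy': 443.6719, 'cx': 314.2446, 'cy': 203.7535, 'D': [-0.0175, 0.0, 0.0, 0.0, 0.0], 'pose': [[-0.0158, 0.9944, -0.1041, 0.407], [-0.9997, -0.0138, 0.0205, 0.0162], [0.019, 0.1044, 0.9944, 1.1883], [0.0, 0.0, 0.0, 1.0]]}
side {'fx': 367.1884, 'fy': 367.1884, 'cx': 309.3284, 'cy': 201.3282, 'D': [-0.0688, 0.0, 0.0, 0.0, 0.0], 'pose': [[-0.9833, 0.1324, -0.1249, 0.3714], [-0.1811, -0.6416, 0.7453, 0.8733], [0.0185, 0.7555, 0.6549, 0.7975], [0.0, 0.0, 0.0, 1.0]]}
{'fx': 275.6059587520601, 'fy': 275.6059587520601, 'cx': 321.82837287175056, 'cy': 203.66895122710773, 'D': array([0.01248769, 0.        , 0.        , 0.        , 0.        ]), 'T_tool_cam': array([[ 9.99999485e-01,  9.06386801e-04, -4.55760683e-04,
        -2.84538969e-04],
       [-6.74171811e-04,  2.57990964e-01, -9.66147094e-01,
        -1.70469623e-01],
       [-7.58120837e-04,  9.66146905e-01,  2.57991442e-01,
         7.33613333e-02],
       [ 0.00000000e+00,  0.00000000e+00,  0.00000000e+00,
         1.00000000e+00]])}
[[ 2.93426783e-01 -2.50144751e-04  9.55981517e-01]
 [-9.55980890e-01  1.09776710e-03  2.93426878e-01]
 [-1.12284426e-03 -9.99999366e-01  8.29806686e-05]] 0.1
```

View pics/top0.png

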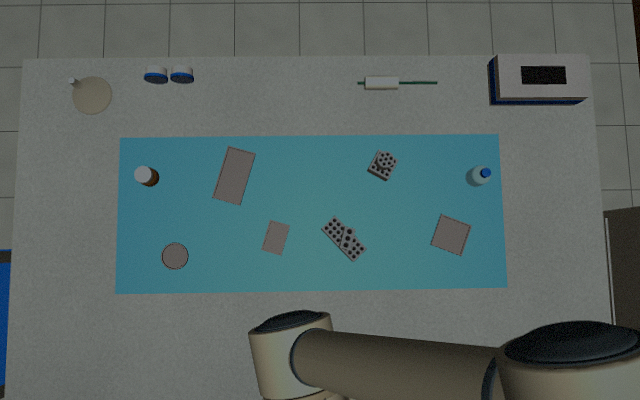

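View pics/side0.png

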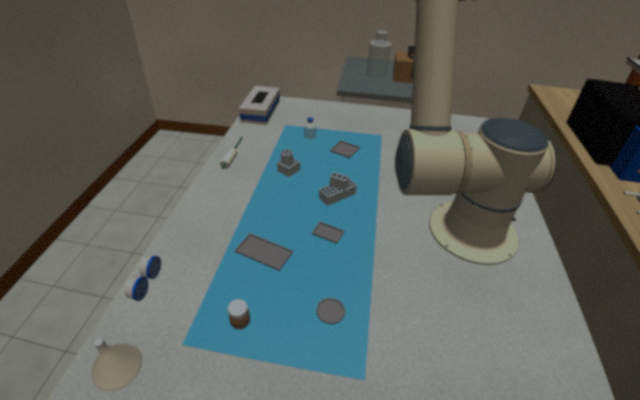

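The top view shows the round block on the square one (≈382,165) and the bar on the long one (≈344,239). The trays are long (234,176), bar (275,237), round (175,256) and square (451,234). The jar is at (147,176) and the bottle at (481,175). The side view shows the same layout.

```bash
cat > h.py <<'E'
from bench import ctrl
import cv2, numpy as np
def snap(n, k=4):
    if n=="wrist":
        T=np.eye(4); T[:3,:3]=ctrl.current_eef_rot(); T[:3,3]=ctrl.current_tool_pos()
    im=np.mean([ctrl.read_camera(n).astype(float) for _ in range(k)],0).astype(np.uint8)
    p=dict(ctrl.camera_params(n))
    if n=="wrist": p["pose"]=T@np.array(p["T_tool_cam"])
    return im,p
def ray(p,px,z):
    K=np.array([[p["fx"],0,p["cx"]],[0,p["fy"],p["cy"]],[0,0,1]])
    u=cv2.undistortPoints(np.float64(px).reshape(-1,1,2),K,np.array(p["D"])).reshape(-1,2)
    T=np.array(p["pose"]); d=np.c_[u[:,0],-u[:,1],-np.ones(len(u))]@T[:3,:3].T
    return (T[:3,3]+d*((z-T[2,3])/d[:,2])[:,None])[:,:2]
def rect(xy):   # centre, long, short (mm), angle of long side in [-90,90)
    (cx,cy),(w,h),a=cv2.minAreaRect((xy*1000).astype(np.float32))
    if w<h: w,h,a=h,w,a+90
    return cx/1000,cy/1000,w,h,(a+90)%180-90
def notblue(im,t=60):
    hsv=cv2.cvtColor(cv2.GaussianBlur(im,(3,3),0),cv2.COLOR_BGR2HSV)
    m=((hsv[...,0]>80)&(hsv[...,0]<115)&(hsv[...,1]>110))
    return (~m).astype(np.uint8)*255
def blobs(m,amin=150,amax=60000):
    for c in cv2.findContours(m,cv2.RETR_EXTERNAL,cv2.CHAIN_APPROX_NONE)[0]:
        if amin<cv2.contourArea(c)<amax: yield c[:,0,:].astype(float)
def R(deg):     # tool down, jaws open along deg in the xy plane
    a=np.radians(deg); x=np.array([np.cos(a),np.sin(a),0]); y=np.array([0,0,-1.])
    return np.c_[x,y,np.cross(x,y)]
E
python3 - <<'E'
from h import *
for n,roi in (("top",(125,140,372,148)),("side",None)):
    im,p=snap(n); m=notblue(im)
    if roi: 
        x,y,w,h=roi; q=np.zeros_like(m); q[y:y+h,x:x+w]=m[y:y+h,x:x+w]; m=q
    else:   # holes inside the mat only
        blue=255-m; cs=cv2.findContours(blue,cv2.RETR_EXTERNAL,cv2.CHAIN_APPROX_NONE)[0]
        hull=cv2.convexHull(max(cs,key=cv2.contourArea)); q=np.zeros_like(m); cv2.fillConvexPoly(q,hull,255); m=m&cv2.erode(q,np.ones((5,5)))
    print(n)
    for c in blobs(m,80): print(c.mean(0).round(), np.round(rect(ray(p,c,0.006)),3))
E
```

```text
top
[314. 269.] [ 3.61000e-01 -1.10000e-02  1.04252e+02  6.95040e+01  1.74400e+00]
[174. 256.] [  0.397   0.364  73.149  71.671 -44.942]
[275. 237.] [  0.443   0.097  90.497  62.327 -16.544]
[343. 237.] [ 4.42000e-01 -8.80000e-02  1.29443e+02  7.17070e+01  4.35270e+01]
[451. 235.] [ 0.443 -0.374 92.888 92.815 68.247]
[478. 176.] [  0.601  -0.453  63.948  52.312 -66.271]
[146. 176.] [ 0.613  0.442 70.834 50.152 62.823]
[383. 164.] [  0.637  -0.197  79.48   66.24  -30.225]
[234. 175.] [  0.612   0.208 152.538  82.184 -16.558]
side
[330. 310.] [ 0.397  0.365 71.898 70.932 10.889]
[238. 313.] [  0.617   0.417  86.686  50.803 -62.082]
[264. 251.] [  0.612   0.209 151.501  83.071 -16.496]
[328. 232.] [  0.443   0.098  87.051  61.17  -16.909]
[337. 188.] [ 4.38000e-01 -1.08000e-01  1.80996e+02  1.15217e+02  7.34560e+01]
[287. 162.] [  0.642  -0.234 176.548  82.8   -78.204]
[345. 149.] [ 0.443 -0.371 96.434 93.183 68.54 ]
```

Both views place the trays within about 2 mm of each other, and the sizes fit. Next I look at each stack with the wrist camera.

```bash
python3 - <<'E'
from h import *
import pickle
out=[]
for i,(x,y) in enumerate([(0.637,-0.195),(0.442,-0.088)]):
    a=-90+np.degrees(np.arctan2(y,x))
    ctrl.goto([x,y,0.2],R(a)); ctrl.sleep(.2)
    im,p=snap("wrist"); pickle.dump((im,p),open(f"w{i}.pkl","wb")); out.append(im[60:360,120:520])
    print(ctrl.current_t(),ctrl.current_q().round(1),p["pose"][:3,3])
cv2.imwrite("pics/w.png",np.vstack(out))
E
```

```text
3.075 [-22.2  32.4  71.7   0.   75.9  84.9] [ 0.70685276 -0.2164734   0.37048603]
4.3667 [-18.9  15.4 101.6  -0.   63.   82.4] [ 0.51485551 -0.10231615  0.37038513]
```

View pics/w.png

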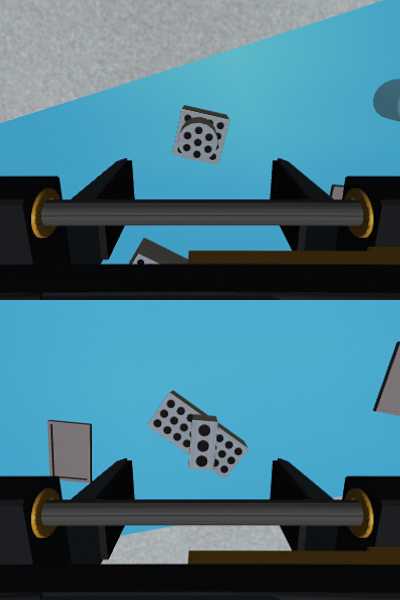

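```bash
python3 - <<'E'
from h import *
import pickle
c=[]
for i,(x0,y0) in enumerate([(280,155),(260,145)]):
    im,p=pickle.load(open(f"w{i}.pkl","rb")); s=im[y0:y0+98,x0:x0+120]
    c.append(cv2.resize(s,None,fx=6,fy=6,interpolation=cv2.INTER_CUBIC)[:, :720])
    g=cv2.cvtColor(im,cv2.COLOR_BGR2GRAY); h=cv2.cvtColor(im,cv2.COLOR_BGR2HSV)
    nb=(notblue(im)>0); print(np.histogram(g[y0:y0+98,x0:x0+120][nb[y0:y0+98,x0:x0+120]],bins=range(0,256,12)))
cv2.imwrite("pics/wz.png",cv2.resize(np.vstack(c),None,fx=.5,fy=.5,interpolation=cv2.INTER_AREA))
E
```

```text
(array([ 224,  259,   53,   85,  279,   76,   55,   56,   53,   81,  141,
       1086,  253,    0,    0,    0,    0,    0,    0,    0,    0]), array([  0,  12,  24,  36,  48,  60,  72,  84,  96, 108, 120, 132, 144,
       156, 168, 180, 192, 204, 216, 228, 240, 252]))
(array([   3,  617,  214,   95,  334,  117,   94,  113,   74,  113,  190,
       1004, 1333,    4,    0,    0,    0,    0,    0,    0,    0]), array([  0,  12,  24,  36,  48,  60,  72,  84,  96, 108, 120, 132, 144,
       156, 168, 180, 192, 204, 216, 228, 240, 252]))
```

View pics/wz.png

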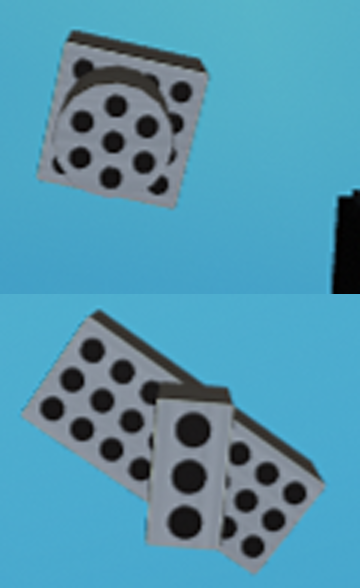

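The holes are clearly visible: the bar's three are in the lower view, the round block's seven in the upper. I use the hole centres at z=0.08 to locate both upper blocks.

```bash
cat >> h.py <<'E'
def holes(im,roi,z,p,thr=40):
    x,y,w,h=roi; s=4
    g=cv2.resize(cv2.cvtColor(im,cv2.COLOR_BGR2GRAY)[y:y+h,x:x+w],None,fx=s,fy=s,interpolation=cv2.INTER_CUBIC)
    o=[]
    for c in cv2.findContours((g<70).astype(np.uint8),cv2.RETR_LIST,cv2.CHAIN_APPROX_NONE)[0]:
        A=cv2.contourArea(c); (cx,cy),r=cv2.minEnclosingCircle(c)
        if A<150 or A/(np.pi*r*r)<.7: continue
        px=[(cx+.5)/s-.5+x,(cy+.5)/s-.5+y]; e=ray(p,[px,[px[0]+r/s,px[1]]],z)
        o.append([*e[0],2e3*np.hypot(*(e[1]-e[0])),*px])
    return np.array(o)
def best(a,x,y,z):   # a or a+180 (+-2 turns are the same), smallest |q6|
    c=[(abs(q[5]),b) for b in (a,a+180) if (q:=ctrl.ik([x,y,z],R(b))) is not None]
    return min(c)[1]
E
python3 - <<'E'
from h import *
import pickle
np.set_printoptions(suppress=True,precision=4)
for i,roi in enumerate([(280,155,90,75),(260,145,110,98)]):
    im,p=pickle.load(open(f"w{i}.pkl","rb")); print(holes(im,roi,.08,p))
E
```

```text
[[  0.6235  -0.1847   8.0587 316.3894 213.8031]
 [  0.6255  -0.1981   8.0261 327.5    208.7321]
 [  0.6341  -0.1764   7.8574 306.2596 207.125 ]
 [  0.636   -0.1897   7.9028 317.375  201.9688]
 [  0.638   -0.203    8.0271 328.5    196.7759]
 [  0.6466  -0.1813   7.9805 307.029  195.1196]
 [  0.6485  -0.1946   7.9461 318.25   189.95  ]
 [  0.6466  -0.2184   7.3979 339.9643 185.25  ]]
[[  0.4058  -0.1057   8.3047 343.85   228.695 ]
 [  0.4143  -0.115    8.3498 350.7768 220.    ]
 [  0.4199  -0.0828  12.3014 321.25   220.75  ]
 [  0.4237  -0.1064   8.3107 341.6124 213.5669]
 [  0.4231  -0.1243   8.2752 357.7768 211.    ]
 [  0.4324  -0.1157   8.3327 348.5789 204.4539]
 [  0.4367  -0.0876  12.3783 322.5727 205.6207]
 [  0.4429  -0.071    8.3936 306.468  203.1182]
 [  0.4417  -0.107    8.2403 339.1859 197.8077]
 [  0.4524  -0.0623   8.3563 296.8297 196.3475]
 [  0.4616  -0.0535   8.3391 286.9286 189.6786]
 [  0.4535  -0.0924  12.5062 323.8785 189.9898]
 [  0.461   -0.0716   8.4561 303.5228 187.0438]
 [  0.4709  -0.0448   8.3774 277.     182.875 ]
 [  0.4703  -0.0629   8.2288 293.6562 180.1562]
 [  0.4796  -0.0543   8.4182 283.7647 173.2059]
 [  0.479   -0.0723   8.3113 300.4615 170.4615]
 [  0.4883  -0.0635   8.3837 290.4053 163.4079]]
```

```bash
cat >> h.py <<'E'
def pick(x,y,a,base,w_mm,open_mm=None,up=0.12,off=0.010):
    ctrl.command_gripper(min(1,(open_mm or w_mm+26)/91))
    a=best(a,x,y,base+up); ctrl.goto([x,y,base+up],R(a))
    ctrl.move_l([x,y,base+off],vel=.12,contact_N=12) and print("CONTACT on descent",ctrl.current_tool_pos())
    ctrl.command_gripper(0); w=ctrl.current_grip_width()*91
    print("grip width",round(w,1),"expected",w_mm,"t",ctrl.current_t())
    if abs(w-w_mm)>4: raise SystemExit("bad grasp")
    ctrl.move_l([x,y,base+up],vel=.15)
    return a
def place(x,y,a,off=0.010,floor=.003,up=.10,rel_mm=None):
    a=best(a,x,y,up); ctrl.goto([x,y,up+off],R(a))
    ctrl.move_l([x,y,floor+off+.012],vel=.12); ctrl.sleep(.2)
    hit=ctrl.move_l([x,y,floor+off-.002],vel=.02,contact_N=3)
    print("touch",hit,"z above floor(mm)",round((ctrl.current_tool_pos()[2]-floor-off)*1e3,2),"w",round(ctrl.current_grip_width()*91,1))
    w=ctrl.current_grip_width(); ctrl.command_gripper(min(1,w+22/91)); ctrl.sleep(.1)
    ctrl.move_l([x,y,up+off+.03],vel=.15); print("t",ctrl.current_t())
E
python3 - <<'E'
from h import *
import pickle
a=pick(.4367,-.0876,-15.9+90,.04,28)
place(.443,.0975,-16.7+90)
# back over long block; look
x,y=.445,-.087; ctrl.goto([x,y,.2],R(-90+np.degrees(np.arctan2(y,x)))); ctrl.sleep(.2)
im,p=snap("wrist"); pickle.dump((im,p),open("w2.pkl","wb")); cv2.imwrite("pics/w2.png",im)
np.set_printoptions(suppress=True,precision=4); h=holes(im,(255,140,130,110),.04,p); print(len(h),np.unique(h[:,2].round())); print("long",rect(h[:,:2]))
E
```

```text
grip width 27.9 expected 28 t 6.9583
touch True z above floor(mm) -0.08 w 27.7
t 13.5167
24 [ 9. 10.]
long (0.43730825805664064, -0.08190536499023438, 101.4856948852539, 29.12037467956543, 42.92488098144531)
```

View pics/w2.png

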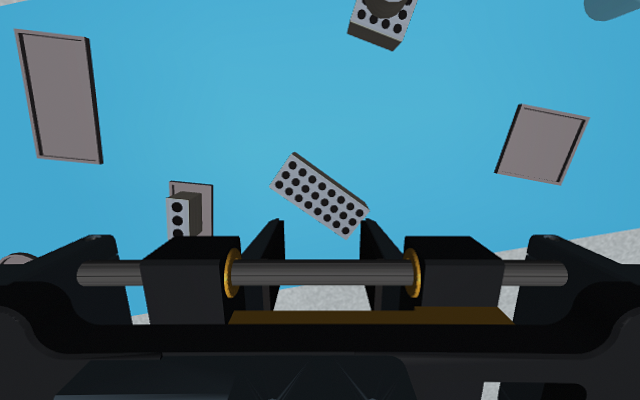

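All 24 holes are found and the long block measures (0.437,-0.082) at 42.9°. The bar stands in its tray (left, ≈187,215). Next the long block, then the round one, then a look at the square one.

```bash
python3 - <<'E'
from h import *
import pickle
pick(.4373,-.0819,42.9+90,0,50)
place(.612,.2085,-16.5+90)
pick(.636,-.1897,-90+np.degrees(np.arctan2(-.19,.636)),.04,44)
place(.397,.3645,-90+np.degrees(np.arctan2(.3645,.397)))
x,y=.637,-.193; ctrl.goto([x,y,.2],R(-90+np.degrees(np.arctan2(y,x)))); ctrl.sleep(.2)
im,p=snap("wrist"); pickle.dump((im,p),open("w3.pkl","wb")); cv2.imwrite("pics/w3.png",im)
h=holes(im,(255,140,130,110),.04,p); print(len(h),np.unique(h[:,2].round())); print("square",rect(h[:,:2]))
cv2.imwrite("pics/t3.png",snap("top")[0][130:300,110:510])
E
```

```text
grip width 49.6 expected 50 t 19.35
touch True z above floor(mm) 0.11 w 50.0
t 24.9333
grip width 43.3 expected 44 t 29.025
touch True z above floor(mm) 0.14 w 43.2
t 35.3417
16 [8. 9.]
square (0.6310634155273438, -0.19052859497070312, 40.57830047607422, 40.53029251098633, -29.954906463623047)
```

View pics/w3.png

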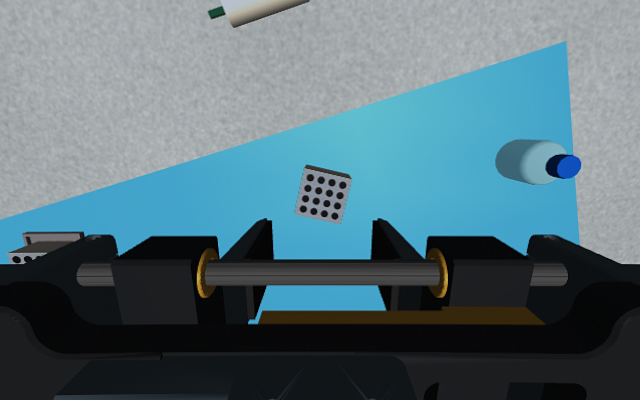

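All 16 holes of the square block are found, at (0.631,-0.191) and -30°. The bottle is well clear. I place the square block and then check all four trays from above.

```bash
python3 - <<'E'
from h import *
pick(.6311,-.1905,-30,0,60)
place(.443,-.3725,-21.6)
S=[("sq",.443,-.3725,16),("bar",.443,.0975,3),("long",.612,.2085,24),("round",.397,.3645,7)]
out=[]
for n,x,y,k in S:
    ctrl.goto([x,y,.2],R(-90+np.degrees(np.arctan2(y,x)))); ctrl.sleep(.2)
    im,p=snap("wrist"); out.append(cv2.resize(im[130:250,240:400],None,fx=2.4,fy=2.4,interpolation=cv2.INTER_CUBIC))
    h=holes(im,(250,135,140,112),.043,p); h=h[h[:,2]>6]; print(n,len(h),k,np.round(rect(h[:,:2]),3),"tray",x,y, h[:,2].round(1))
cv2.imwrite("pics/chk.png",np.vstack([np.hstack(out[:2]),np.hstack(out[2:])]))
ctrl.goto([.35,-.25,.35],R(-125)); 
for n in ("top","side"): cv2.imwrite(f"pics/{n}9.png",snap(n)[0])
print(ctrl.current_t())
E
```

```text
grip width 59.9 expected 60 t 41.4917
touch True z above floor(mm) 0.11 w 59.6
t 46.6667
sq 16 16 [  0.443  -0.373  40.689  40.484 -21.858] tray 0.443 -0.3725 [8.5 8.5 8.6 8.7 8.4 8.5 8.7 8.4 8.5 8.6 8.5 8.8 8.5 8.7 8.5 8.8]
bar 3 3 [  0.445   0.097  34.964   0.039 -16.949] tray 0.443 0.0975 [12.4 12.5 12.4]
long 24 24 [  0.613   0.208 101.58   29.035 -16.572] tray 0.612 0.2085 [9.4 9.4 9.4 9.3 9.3 9.4 9.4 9.5 9.4 9.4 9.5 9.4 9.4 9.4 9.5 9.5 9.4 9.5
 9.5 9.5 9.6 9.5 9.6 9.7]
round 7 7 [ 0.397  0.364 26.956 23.403 38.155] tray 0.397 0.3645 [7.8 7.8 7.8 7.8 7.9 7.8 7.8]
56.2333
```

View pics/chk.png

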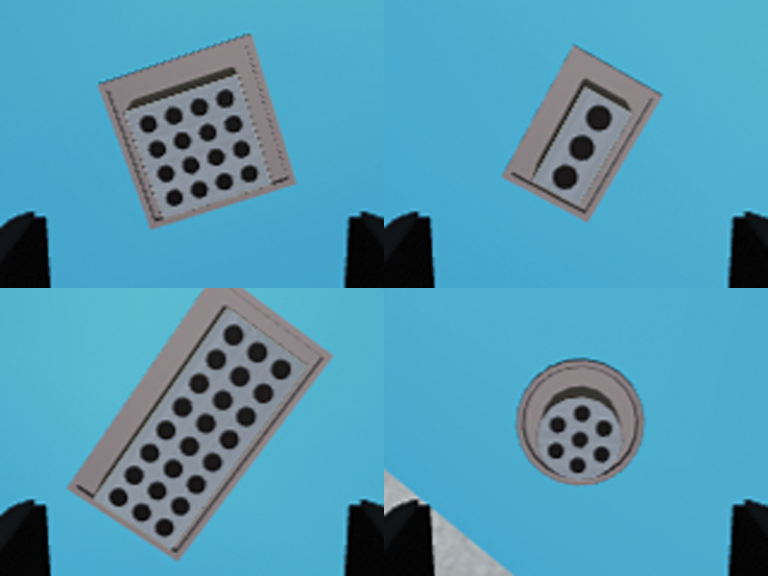

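View pics/side9.png

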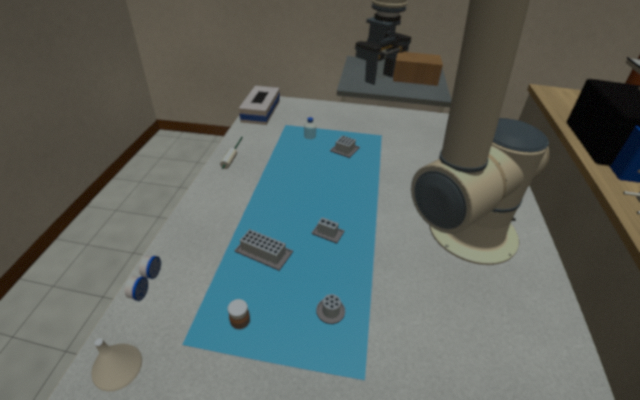

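All four blocks stand upright inside their rims, with every hole seen and centres within 2 mm of the trays. In the side view the bottle (310,128) and jar (238,313) stand at the same pixels as before. I'm handing in.

```bash
python3 -c "
from bench import ctrl; print(ctrl.sign_off(), ctrl.current_t())"
```

```text
the job is handed in; nothing more can be done
the job is handed in; nothing more can be done
```

I took both stacks apart and set each block in its own tray, in the order bar, long, round, square. The last clock reading before hand-in was 56 s, against the 131 s limit.

- **Set-down:** every block touched down gently, within 0.15 mm of the tray floor height.
- **Position:** the final wrist views found every hole (16, 3, 24 and 7), with each block upright inside its rim and its centre within about 2 mm of the tray's. Angles of the square, bar and long blocks were within about 0.3°.
- **Bottle and jar:** they look unmoved in the side view before and after. I compared this by eye and did not re-measure them.
- **Forces:** I did not log contact or wrist forces separately. No descent onto a block stopped on its 12 N contact limit, and the set-downs used a 3 N stop.

No check failed or disagreed.

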